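# Stack the third asphalt bar on spacers in the drying carrier

### The arm

A 6-joint arm with a two-finger parallel gripper is mounted at the origin on a cart in front of the work surface, level with it; the furniture and walls round the work are solid. World frame = base frame: x ahead of the robot, y to its left, z up, the work surface at z = 0. Lengths are in m, angles in degrees, forces in N, time in s.
With the tool pointing down it reaches from about 0.325 to 1 m from the base axis. Payload 5.1 kg.
Tool frame: the origin (TCP) lies on the front face of the gripper's body, between the roots of the fingers; the fingertips stand 73 mm ahead of it and the grasp point (between the pads) lies 54 mm ahead of it; z points along the fingers, y is the line along which they close (so a half turn about z gives the same grasp; the last joint's range is limited). The gripper opens to 85 mm and grips with 20 to 120 N. Pads are 22 mm wide; open, the fingers measure 114 mm over their backs; the gripper's body (76 mm by 85 mm) begins 54 mm behind the grasp point. The pads swing forward as they close: fully open they stand 13 mm farther back than shut.
Start: joints at [63.335, 7.093, 94.555, -0, 78.352, -4.733], TCP at [0.243, 0.603, 0.304] pointing down, gripper open.
Joint ranges: [-149.61, 149.61], [-58.7, 133.49], [1.44, 155.28], [-77.14, 257.14], [18.33, 153.61], [-166.67, 166.67]. Speed limits (degrees/s): [147.25, 147.25, 180, 180, 180, 180].

### API

Orientations are given as [roll, pitch, yaw] about the fixed x, y, z axes, in that order (R = Rz(yaw) Ry(pitch) Rx(roll)).
In Python, from cell import status, cams, job gives the robot as it stands.
- The arm moves only by the tool jog_arm, never from a script. Its argument "increments" is one flat list of numbers, 7 for each row, row after row: the shift along the world's x, y, z in m, then the turn, a rotation vector about the world's x, y, z in degrees, then the finger opening in m, from 0 to 0.0854. A call has 1 to 10 rows; each row shifts and turns the commanded pose from where the row before left it; what a row does not reach is not made up. A row lasts 1/10 s, in which the tool goes at most 50 mm and 8.59 degrees, less where a joint would pass 70% of its speed; a pose out of reach is approached as far as the arm can. A call with a gripper value outside its range is refused whole. The fingers move at their own pace and stop on an object; "squeeze" is the grip in N (left out, the last holds). Time passes only in rows, so rows that do not move let the fingers close. It gives the time, the measured TCP pose, the force, the opening and the grip force at its end, in the units of the state.
- status.get_obs(): the state, without advancing time (a new reading comes with each control period).
- cams.get_image(name): name is "side" or "top" or "wrist"; returns the picture (480x640x3 uint8, blue, green, red); there is no depth.
- cams.calibration(name): a dict with "fx", "fy", "cx", "cy" (pixels), "pose" (4x4, takes a point from camera to world coordinates). Camera axes: x right, y up, looking along -z (the intrinsics and any distortion apply to the point x, -y, -z); pixel columns grow to the right and rows downward; lengths in m; the calibration is good to about 2 mm. A picture is of the moment at which its call begins: read the wrist's pose just before it. calibration takes no time and is no camera call; for the wrist camera it gives the pose at the moment of the call.
- job.job_done(): hands the job in; it is judged then, once.
The state is a dict: "time_s": time; "joint_positions": joint angles; "qd": joint speeds; "joint_torque": joint torques, N m; "tcp_pos": TCP position; "eef_rot": TCP orientation; "force": force on the tool from outside, world axes, zero at the start; "torque": the same for the moment, N m; "width": finger opening in m; "grip_force": force on a finger pad.
Only numpy, scipy, OpenCV 4.12 (cv2) and the standard library are available. Lean on these libraries where they do the work, as an engineer would, in place of code of your own. Each camera call takes 0.05 s, during which the arm holds its last target. There are 200 camera calls.

### The job

Load the third sawn asphalt bar into the drying carrier so that air can pass under it: lay the two square aluminium spacers across the pair of bars already there, each straight above one of the carrier's fixed rails. Then bring the loose bar in tilted, tuck one end under the blue lip right up to the black stop, and lower it along the middle of the stack onto both spacers, gently pressing the other end down until the brass spring bolt snaps out over it. Handle the specimens gently, and leave the lower pair and the other things on the table where they are.

Things in the scene. Friction and masses are not known exactly. Their poses are not given: they have to be found in the camera images.
- carrier: drying carrier, fixed: aluminium base 320x148 mm; on it a blue frame with end plate, stop and lip at one end, post and bolt housing at the other. Origin on the table under the middle of the bed; x (long axis) points to the end plate, y across, z up. Two fixed rails (18 wide, 112 long, along y) at x = +37 and -37, tops z = 24; the lower pair lies on them, tops z = 52
- rail_lip (a point): point straight above the middle of the fixed rail nearer the lip, at the height of the lower pair's top (carrier x = +37, z = 52 mm); axes as the carrier's. A spacer lying right has its centre 9 mm above this point and its length along y
- rail_bolt (a point): the same above the fixed rail nearer the spring bolt (carrier x = -37, z = 52 mm)
- bed_mid (a point): carrier x = 0, z = 70, height of a seated bar's underside. The frame was clamped by hand, 12 mm back (-x) to 10 mm forward (+x) of its mark; where is not reported: feel for the stop. At the mark: black stop face x = +90, 50 wide, z 62 to 100; lip over it x = +84 to +115, 60 wide, z 103 to 108; bolt housing x = -95.5 to -135, 36 wide, top z = 118, its knob to -150. Seated bar: centre 90 mm from the stop, 5.5 mm end play
- bolt (a joint): brass spring bolt in the housing, 24 wide, slides along x: 0 = out, up to 12.5 mm as pushed back; spring 2.5 to 5 N. Out, its nose is 174 mm from the stop face, underside z = 100.5, top bevelled 45 degrees, z 104 to 113: a bar end pressed down on it (about 10 N; its weight is too little) pushes it back, and it snaps out over the bar's last 6 mm once the bar's top is down at z = 98
- top_bar: the loose sawn asphalt bar (dark with cut stones), 180x50x28 mm, about 0.45 to 0.75 kg, lying flat on the table; origin at its centre, x along its length, z up through the 28 mm. Either end may go under the lip
- lower_1: asphalt bar of the lower pair, 180x50x28 mm, loose on the rails on the +y side of the carrier, about 14 mm from the other; origin at its centre, x along its length
- spacer_1: square aluminium spacer with black ends, 18x18x130 mm, 70 g, lying on the table; origin at its centre, x along its length. The two are alike
- lower_2: asphalt bar of the lower pair, 180x50x28 mm, loose on the rails on the -y side of the carrier, about 14 mm from the other; origin at its centre, x along its length
- spacer_2: square aluminium spacer with black ends, 18x18x130 mm, 70 g, lying on the table; origin at its centre, x along its length. The two are alike
- tape_roll: roll of beige packing tape lying flat, 108 mm across, 48 high; origin under its middle. Leave alone
- jar_a: screw-top jar of stones, 51 mm across, 72 high; origin under its middle. Leave alone
- jar_b: screw-top jar of stones, 51 mm across, 72 high; origin under its middle. Leave alone
- tin: white lidded tin, 66 mm across, 44 high; origin under its middle. Leave alone
- brush: red dust brush, 212 mm long (along y); origin under its middle. Leave alone
- marker: blue marker pen, 135 mm long (along y); origin under its middle. Leave alone

How it is judged (in metres and radians):
On the way:
1. both spacers lie across the lower pair, one straight above each fixed rail, and the fingers have let go of them ((((x of spacer_1 in the frame of rail_lip between -0.009 and 0.009 m and y of spacer_1 in the frame of rail_lip between -0.015 and 0.015 m and z of spacer_1 in the frame of rail_lip between 0.006 and 0.012 m and angle between the x axis of spacer_1 and the y axis of carrier, either way round below 0.12 rad) and (x of spacer_2 in the frame of rail_bolt between -0.009 and 0.009 m and y of spacer_2 in the frame of rail_bolt between -0.015 and 0.015 m and z of spacer_2 in the frame of rail_bolt between 0.006 and 0.012 m and angle between the x axis of spacer_2 and the y axis of carrier, either way round below 0.12 rad)) or ((x of spacer_2 in the frame of rail_lip between -0.009 and 0.009 m and y of spacer_2 in the frame of rail_lip between -0.015 and 0.015 m and z of spacer_2 in the frame of rail_lip between 0.006 and 0.012 m and angle between the x axis of spacer_2 and the y axis of carrier, either way round below 0.12 rad) and (x of spacer_1 in the frame of rail_bolt between -0.009 and 0.009 m and y of spacer_1 in the frame of rail_bolt between -0.015 and 0.015 m and z of spacer_1 in the frame of rail_bolt between 0.006 and 0.012 m and angle between the x axis of spacer_1 and the y axis of carrier, either way round below 0.12 rad))) and contact force between the fingers and spacer_1 below 0.1 N and contact force between the fingers and spacer_2 below 0.1 N), for 0.3 s.
At the end, for the whole second after the job is handed in: One spacer over each rail, flat on the lower pair (within 9 mm, 15 mm endways, 7 degrees). Third bar at rest on both, down between stop and bolt housing, level (height within 3 mm), centred across within 12 mm, along the carrier within 4.5 degrees; bolt out again (under 2 mm) over its end ((((x of spacer_1 in the frame of rail_lip between -0.009 and 0.009 m and y of spacer_1 in the frame of rail_lip between -0.015 and 0.015 m and z of spacer_1 in the frame of rail_lip between 0.006 and 0.012 m and angle between the x axis of spacer_1 and the y axis of carrier, either way round below 0.12 rad) and (x of spacer_2 in the frame of rail_bolt between -0.009 and 0.009 m and y of spacer_2 in the frame of rail_bolt between -0.015 and 0.015 m and z of spacer_2 in the frame of rail_bolt between 0.006 and 0.012 m and angle between the x axis of spacer_2 and the y axis of carrier, either way round below 0.12 rad)) or ((x of spacer_2 in the frame of rail_lip between -0.009 and 0.009 m and y of spacer_2 in the frame of rail_lip between -0.015 and 0.015 m and z of spacer_2 in the frame of rail_lip between 0.006 and 0.012 m and angle between the x axis of spacer_2 and the y axis of carrier, either way round below 0.12 rad) and (x of spacer_1 in the frame of rail_bolt between -0.009 and 0.009 m and y of spacer_1 in the frame of rail_bolt between -0.015 and 0.015 m and z of spacer_1 in the frame of rail_bolt between 0.006 and 0.012 m and angle between the x axis of spacer_1 and the y axis of carrier, either way round below 0.12 rad))) and x of top_bar in the frame of bed_mid between -0.021 and 0.014 m and y of top_bar in the frame of bed_mid between -0.012 and 0.012 m and z of top_bar in the frame of carrier between 0.081 and 0.0865 m and angle between the x axis of top_bar and the x axis of carrier, either way round below 0.08 rad and value of joint bolt below 0.002 m and linear speed of top_bar below 0.01 m/s); the robot touches nothing.
It fails at once if one of the lower bars is shifted by more than 15 mm (distance of any of lower_1, lower_2 from where it was at the start of the episode above 0.015 m).
It fails at once if the loose bar is dropped or slammed: more than 120 N between it and a spacer (contact force between top_bar and spacer_1 above 120 N or contact force between top_bar and spacer_2 above 120 N).
It fails at once if the loose bar is rammed against the carrier: more than 40 N between them (contact force between top_bar and carrier above 40 N).
It fails at once if another thing on the table (tape roll, jars, tin, brush, marker) is moved by more than 30 mm (distance of any of tape_roll, jar_a, jar_b, tin, brush, marker from where it was at the start of the episode above 0.03 m).
It also fails if it takes over 72 s, if anything falls off the work surface, if the arm or the gripper's body presses on something with over 40 N, if the wrist force passes 120 N, or if a joint passes its speed limit or range.

## Working session

There is one attempt and no reset: what is moved stays moved. The work goes in short steps, Python scripts to look and compute and a tool call to move; the robot and the scene stay as the last step left them, time stands still between calls to the robot, and variables do not carry over. Pictures are saved under pics/ and viewed, at most 10 in all, crops included, and the job is handed in when it is done.

Besides the shell and the picture viewer there is one more tool, called as name(argument=value, ...) on one line, values as JSON. jog_arm: Moves the arm, as the interface text tells. Its arguments: {"type":"object","properties":{"increments":{"type":"array"},"squeeze":{"type":"number"}},"required":["increments"]}

```bash
mkdir -p pics && ls
python3 - <<'E'
from cell import status,cams
import cv2,numpy as np
np.set_printoptions(precision=4,suppress=True)
o=status.get_obs();print({k:np.round(v,3) for k,v in o.items()})
for n in("top","side"):
    cv2.imwrite(f"pics/{n}0.png",cams.get_image(n));c=cams.calibration(n);print(n,c)
print(cams.calibration("wrist"))
E
```

```text
pics
{'time_s': np.float64(0.0), 'joint_positions': array([63.335,  7.134, 94.635, -0.001, 78.352, -4.734]), 'qd': array([ 0.033,  0.014,  0.039, -0.021,  0.239,  0.04 ]), 'joint_torque': array([  0.   , -42.362, -36.545,  -0.   ,   0.007,  -0.   ]), 'tcp_pos': array([0.243, 0.603, 0.303]), 'eef_rot': array([-179.879,   -0.009,  158.069]), 'force': array([ 0.148, -0.725, -0.134]), 'torque': array([-0.033, -0.014,  0.053]), 'grip_force': np.float64(0.0), 'width': np.float64(0.085)}
top {'fx': 613.220269788953, 'fy': 613.220269788953, 'cx': 324.8106691062124, 'cy': 246.0322457506877, 'pose': array([[ 0.0012,  0.9948, -0.102 ,  0.3862],
       [-0.9999, -0.0003, -0.014 , -0.0189],
       [-0.0139,  0.102 ,  0.9947,  1.634 ],
       [ 0.    ,  0.    ,  0.    ,  1.    ]])}
side {'fx': 471.01503430466437, 'fy': 471.01503430466437, 'cx': 317.7556234295144, 'cy': 241.895305665342, 'pose': array([[-0.9881,  0.0846, -0.1286,  0.4484],
       [-0.1522, -0.6595,  0.7361,  0.6452],
       [-0.0225,  0.7469,  0.6645,  0.6736],
       [ 0.    ,  0.    ,  0.    ,  1.    ]])}
{'fx': 342.7628583905925, 'fy': 342.7628583905925, 'cx': 319.77859184456344, 'cy': 241.5923232417502, 'pose': array([[ 0.3734, -0.883 , -0.2843,  0.1693],
       [ 0.9277,  0.3546,  0.1171,  0.6308],
       [-0.0026, -0.3075,  0.9515,  0.3732],
       [ 0.    ,  0.    ,  0.    ,  1.    ]])}
```

View pics/top0.png

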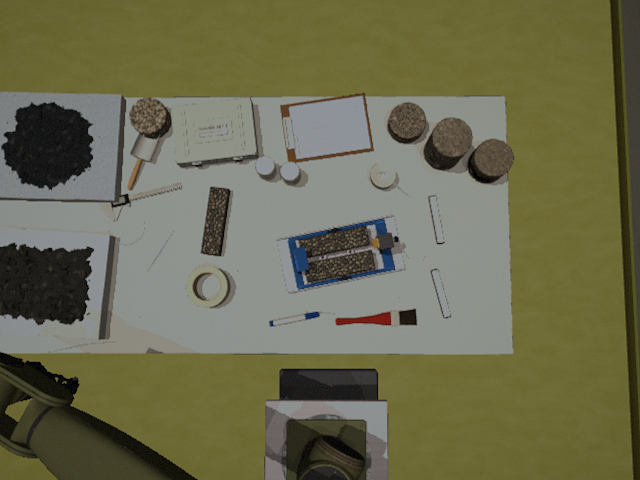

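View pics/side0.png

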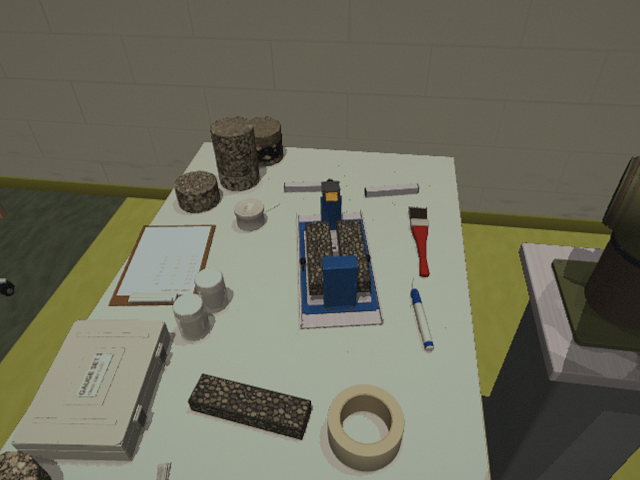

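Top view: the bar is at about (215,222) and the carrier at (342,254), with its lip end to the left (+y). The spacers are at (436,220) and (441,293). In the side view the end plate faces the camera at (340,280). Next I'll move the wrist camera over the carrier for finer measurement.

jog_arm(increments=[0.016,-0.041,0.003,0,0,1.4,0.085,0.016,-0.041,0.003,0,0,1.4,0.085,0.016,-0.041,0.003,0,0,1.4,0.085,0.016,-0.041,0.003,0,0,1.4,0.085,0.016,-0.041,0.003,0,0,1.4,0.085,0.016,-0.041,0.003,0,0,1.4,0.085,0.016,-0.041,0.003,0,0,1.4,0.085,0.016,-0.041,0.003,0,0,1.4,0.085])

```text
time_s: 0.9
tcp_pos: [0.3708, 0.2732, 0.3276]
eef_rot: [-180.0, -0.0, 169.4]
force: [1.4, 0.3, 0.3]
width: 0.0847
grip_force: 0.0
```

jog_arm(increments=[0.016,-0.041,0.003,0,0,1.4,0.085,0.016,-0.041,0.003,0,0,1.4,0.085,0.016,-0.041,0.003,0,0,1.4,0.085,0.016,-0.041,0.003,0,0,1.4,0.085,0.016,-0.041,0.003,0,0,1.4,0.085,0.016,-0.041,0.003,0,0,1.4,0.085,0.016,-0.041,0.003,0,0,1.4,0.085,0.016,-0.041,0.003,0,0,1.4,0.085,0,0,0,0,0,0,0.085,0,0,0,0,0,0,0.085])

```text
time_s: 1.9
tcp_pos: [0.4987, -0.0538, 0.3513]
eef_rot: [180.0, -0.1, -179.7]
force: [-1.2, 0.4, 0.7]
width: 0.0847
grip_force: 0.0
```

```bash
cat > h.py <<'E'
from cell import status,cams,job
import cv2,numpy as np
np.set_printoptions(precision=4,suppress=True)
def shot(n,f=None):
    c=cams.calibration(n);im=cams.get_image(n);np.savez(f"pics/{f or n}.npz",im=im,**c)
    if f: cv2.imwrite(f"pics/{f}.png",im)
    return im,c
def load(f):
    d=np.load(f"pics/{f}.npz");return d["im"],d
def ray(c,uv,z):
    uv=np.atleast_2d(uv).astype(float);P=c["pose"]
    d=np.c_[(uv[:,0]-c["cx"])/c["fx"],-(uv[:,1]-c["cy"])/c["fy"],-np.ones(len(uv))]@P[:3,:3].T
    o=P[:3,3];return o+d*((z-o[2])/d[:,2])[:,None]
def proj(c,X):
    P=c["pose"];q=(np.atleast_2d(X)-P[:3,3])@P[:3,:3]
    return np.c_[c["cx"]+c["fx"]*q[:,0]/-q[:,2],c["cy"]+c["fy"]*q[:,1]/q[:,2]]
E
python3 - <<'E'
from h import *
o=status.get_obs();print(o["tcp_pos"],o["eef_rot"],o["time_s"],o["joint_positions"],o["force"])
shot("wrist","w1")
E
```

```text
[ 0.4987 -0.0538  0.3513] [ 179.9575   -0.0817 -179.6626] 1.9 [ -12.2991  -13.5255  109.7759    0.0238   83.8386 -102.639 ] [-1.1652  0.3904  0.7027]
```

View pics/w1.png

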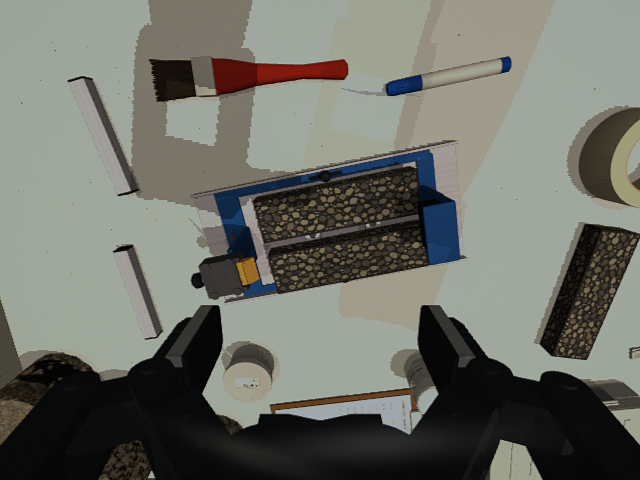

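Wrist view: the carrier base corners are at about (192,195), (457,141), (465,259) and (228,301). The bolt housing is at (222,277) and the lip/end plate at (440,228). The spacers are at (101,135) and (138,292), and the loose bar at (590,292). I'll zoom in on the carrier.

Run:
```python
from h import *
im,c=load("w1")
cv2.imwrite("pics/c1.png",cv2.resize(im[130:310,180:480],None,fx=2.66,fy=2.66,interpolation=cv2.INTER_CUBIC))
co=np.array([[192,195],[457,141],[465,259],[228,301]])
for z in(0,.006,.01,.012):
    p=ray(c,co,z);print(z,p[:,:2].ravel(),[np.linalg.norm(p[i]-p[i-3])for i in range(4)])
# spacers & loose bar
g=cv2.cvtColor(im,cv2.COLOR_BGR2GRAY)
def rect(mask,z,n):
    cs,_=cv2.findContours(mask,cv2.RETR_EXTERNAL,cv2.CHAIN_APPROX_NONE)
    k=max(cs,key=cv2.contourArea);p=ray(c,k.reshape(-1,2),z)[:,:2].astype(np.float32)
    r=cv2.minAreaRect(p*1000);print(n,r)
```

```text
0 [ 0.4957 -0.2134  0.4296  0.1065  0.5782  0.1362  0.6415 -0.1799] [np.float64(0.32667484301067834), np.float64(0.15158799899404252), np.float64(0.3223422944665179), np.float64(0.14961006231237958)]
0.006 [ 0.4946 -0.2111  0.4294  0.1042  0.576   0.1334  0.6383 -0.1781] [np.float64(0.32202756772776986), np.float64(0.14943150860005291), np.float64(0.31775665400548825), np.float64(0.14748171003936414)]
0.01 [ 0.4939 -0.2096  0.4293  0.1027  0.5745  0.1316  0.6362 -0.1769] [np.float64(0.3189293842058308), np.float64(0.14799384833739312), np.float64(0.3146995603648019), np.float64(0.14606280852402065)]
0.012 [ 0.4935 -0.2089  0.4293  0.1019  0.5737  0.1307  0.6352 -0.1764] [np.float64(0.3173802924448613), np.float64(0.14727501820606334), np.float64(0.31317101354445864), np.float64(0.14535335776634878)]
```

View pics/c1.png

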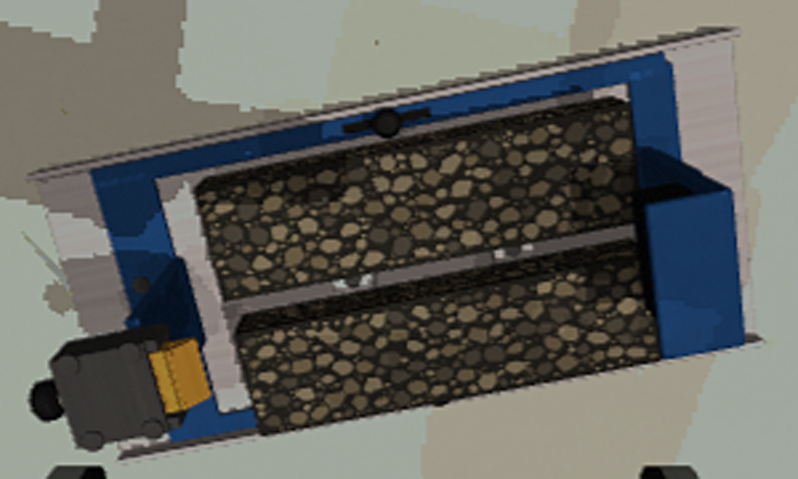

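Run:
```python
from h import *
im,c=load("w1")
f=lambda pts:np.array(pts,float)/2.66+[180,130]
B=ray(c,f([(32,178),(735,33),(757,343),(122,457)]),.008)[:,:2];print("base",B.ravel(),"mean",B.mean(0))
th=np.mean([np.arctan2(*(B[1]-B[0])[::-1]),np.arctan2(*(B[2]-B[3])[::-1])]);print(np.degrees(th))
o=B.mean(0);R=np.array([[np.cos(th),-np.sin(th)],[np.sin(th),np.cos(th)]])
loc=lambda pts,z:(ray(c,f(pts),z)[:,:2]-o)@R*1000
print("rails@24",loc([(352,282),(513,251)],.024))
print("bars top@52",loc([(200,190),(617,110),(634,223),(225,300),(240,330),(650,265),(660,355),(260,433)],.052))
print("lip@108",loc([(648,205),(727,190),(743,343),(663,356)],.108))
print("housing@118",loc([(52,362),(147,338),(168,430),(80,450)],.118))
tiles=[]
for (x,y) in((55,65),(100,235)):
    tiles.append(cv2.resize(im[y:y+140,x:x+90],None,fx=4.2,fy=4.2,interpolation=cv2.INTER_CUBIC))
cv2.imwrite("pics/c2.png",np.hstack(tiles))
m=((im.max(2)<75)).astype(np.uint8)*255
g=cv2.cvtColor(im,cv2.COLOR_BGR2GRAY)
```

```text
base [ 0.4966 -0.2106  0.431   0.1029  0.5752  0.132   0.6385 -0.1805] mean [ 0.5353 -0.0391]
101.64389181062528
rails@24 [[-25.4116  -0.1469]
 [ 48.7453  -0.0697]]
bars top@52 [[-76.3279  58.9429]
 [ 95.2762  57.6595]
 [ 96.8721  10.1887]
 [-77.8619  10.825 ]
 [-74.8431  -3.6448]
 [101.4972  -9.2085]
 [101.5204 -50.6791]
 [-77.7895 -53.0094]]
lip@108 [[ 88.7781  31.7719]
 [116.3273  31.6889]
 [117.5984 -26.6073]
 [ 88.2539 -25.9686]]
housing@118 [[-129.1723   19.162 ]
 [ -93.3365   21.3428]
 [ -95.4938  -14.9438]
 [-129.5566  -16.45  ]]
```

View pics/c2.png

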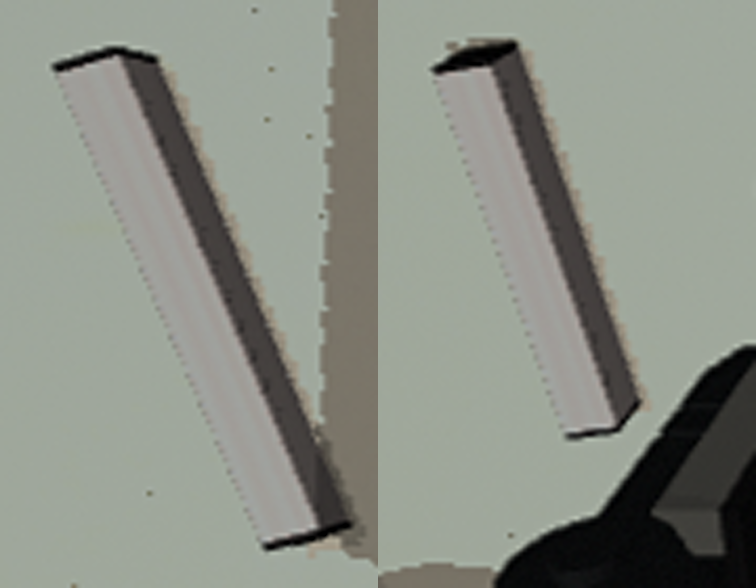

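Run:
```python
from h import *
im,c=load("w1")
for n,off,pts in(("A",(55,65),[(55,68),(117,49),(322,528),(265,548)]),("B",(100,235),[(56,71),(114,66),(241,430),(189,438)])):
    p=ray(c,np.array(pts)/4.2+off,.018)[:,:2]
    u=(p[3]+p[2]-p[0]-p[1])/2
    print(n,p.mean(0),"len",np.linalg.norm(u),"wid",np.linalg.norm(p[1]-p[0]),np.linalg.norm(p[2]-p[3]),"ang",np.degrees(np.arctan2(u[1],u[0])))
print(proj(c,[[.4,0,0]]))
# top-camera check of spacers and bar
t,tc=shot("top"); g=cv2.cvtColor(t,cv2.COLOR_BGR2GRAY)
m=(g<70).astype(np.uint8); m[:,:190]=0;m[:180]=0;m[265:]=0;m[:,240:]=0
cs,_=cv2.findContours(m,0,1);k=max(cs,key=cv2.contourArea)
for z in(.014,.028):
    r=cv2.minAreaRect(ray(tc,k.reshape(-1,2),z)[:,:2].astype(np.float32)*1000);print("bar",z,r)
print(proj(tc,[[.6,-.3,.018],[.531,-.028,.05]]))
```

```text
A [ 0.4292 -0.302 ] len 0.12711562446657726 wid 0.017381243664490304 0.017958434490185943 ang 14.739385837865369
B [ 0.6265 -0.2936] len 0.12706579662417522 wid 0.01759065191784193 0.01755120266557985 ang 9.285593729272952
[[368.0698 113.7286]]
bar 0.014 ((619.9613647460938, 296.29937744140625), (53.82829284667969, 181.62120056152344), 82.87324523925781)
bar 0.028 ((617.9412841796875, 293.5753479003906), (53.36307907104492, 180.05157470703125), 82.87325286865234)
[[439.4562 227.9321]
 [336.9009 252.7728]]
```

Run:
```python
from h import *
im,c=load("top")
v=cv2.resize(im[200:330,270:460],None,fx=4.2,fy=4.2,interpolation=cv2.INTER_CUBIC)
def mk(P,col):
    for p in (proj(c,P)-[270,200]+.5)*4.2: cv2.drawMarker(v,tuple(int(round(q)) for q in p),col,0,10,1)
for x,y,a in((.4292,-.302,14.7),(.6265,-.2936,9.3)):
    d=.065*np.array([np.cos(np.radians(a)),np.sin(np.radians(a))]);mk([[x+d[0],y+d[1],.018],[x-d[0],y-d[1],.018],[x,y,.018]],(0,0,255))
th=np.radians(101.6);R=np.array([[np.cos(th),-np.sin(th)],[np.sin(th),np.cos(th)]])
W=lambda P:np.c_[np.array(P)[:,:2]@R.T+[.531,-.028],np.array(P)[:,2]]
mk(W([(.037,0,.024),(-.037,0,.024)]),(0,0,255))
mk(W([(.09,-.057,.052),(.09,.057,.052),(-.09,.057,.052),(-.09,-.057,.052)]),(0,255,0))
mk(W([(.148,.074,.008),(.148,-.074,.008),(-.172,.074,.008),(-.172,-.074,.008)]),(255,0,255))
cv2.imwrite("pics/c3.png",v)
```

```text
(no output)
```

View pics/c3.png

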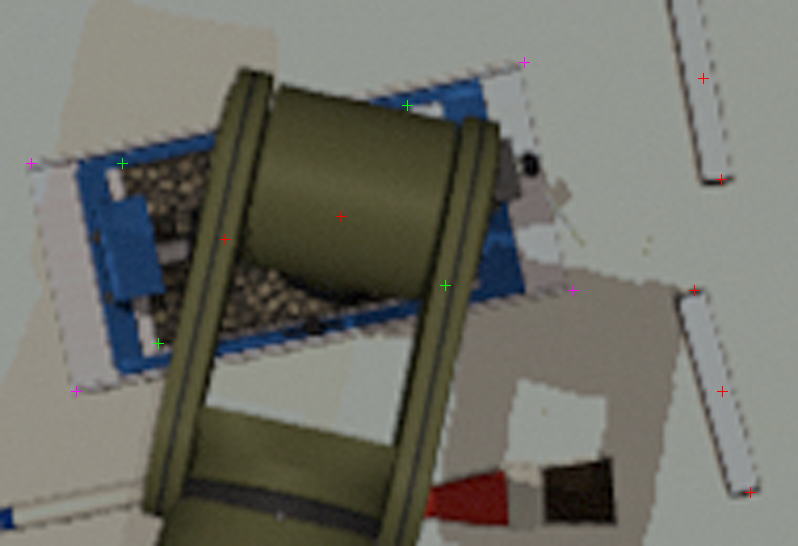

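Projected into the top view, my wrist estimates agree to about 3 mm: spacer ends at (693,295) and (745,490), and base corners within 4 crop pixels. I take the carrier origin as about (0.531, -0.028) with yaw 101.6°. Now I'll pick spacer B.

jog_arm(increments=[0.0183,-0.0341,-0.03,0,0,1.3,0.05,0.0183,-0.0341,-0.03,0,0,1.3,0.05,0.0183,-0.0341,-0.03,0,0,1.3,0.05,0.0183,-0.0341,-0.03,0,0,1.3,0.05,0.0183,-0.0341,-0.03,0,0,1.3,0.05,0.0183,-0.0341,-0.03,0,0,1.3,0.05,0.0183,-0.0341,-0.03,0,0,1.3,0.05,0,0,-0.01,0,0,0,0.05,0,0,0,0,0,0,0.05])

```text
time_s: 2.9
tcp_pos: [0.6259, -0.2899, 0.1285]
eef_rot: [179.8, -0.3, -170.4]
force: [-1.3, 0.9, 0.2]
width: 0.05
grip_force: 0.0
```

Run:
```python
from h import *
o=status.get_obs();print(o["tcp_pos"],o["eef_rot"],o["force"])
shot("wrist","w2")
```

```text
[ 0.6259 -0.2899  0.1285] [ 179.7578   -0.2649 -170.3897] [-1.3288  0.8626  0.2499]
```

View pics/w2.png

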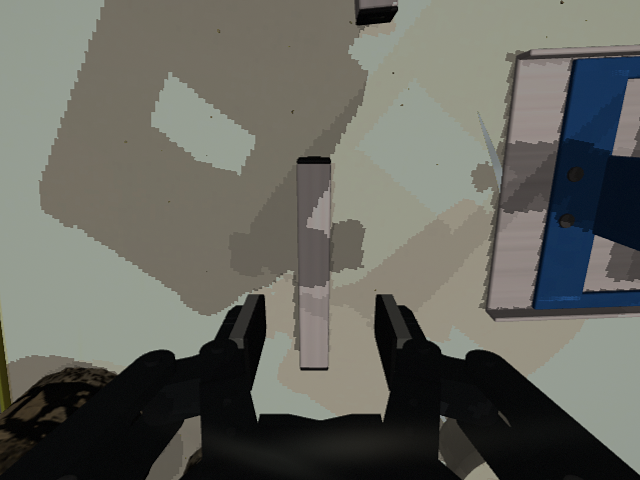

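The spacer is centred between the fingers, with its ends at (313,160) and (314,368). I'll check its centre and then grasp.

Run:
```python
from h import *
im,c=load("w2")
p=ray(c,[(313,160),(314,368),(298,163),(330,163),(510,55),(490,316)],.018);print(p[:,:2],p[:2].mean(0),np.linalg.norm(p[0]-p[1]),np.degrees(np.arctan2(*(p[1]-p[0])[1::-1])))
print(ray(c,[(517,52),(488,318)],.008))
```

```text
[[ 0.562  -0.3053]
 [ 0.6878 -0.2841]
 [ 0.5648 -0.3127]
 [ 0.5621 -0.2963]
 [ 0.4986 -0.2211]
 [ 0.6341 -0.1864]] [ 0.6249 -0.2947  0.018 ] 0.12750099236452989 9.558702367251742
[[ 0.494  -0.2134  0.008 ]
 [ 0.6404 -0.1807  0.008 ]]
```

jog_arm(increments=[0,0,-0.025,0,0,0,0.05,0,0,-0.025,0,0,0,0.05,0,0,0,0,0,0,0.05])

```text
time_s: 3.25
tcp_pos: [0.6255, -0.2891, 0.0805]
eef_rot: [179.8, -0.2, -170.3]
force: [-0.9, 0.1, -0.5]
width: 0.0502
grip_force: 0.0
```

jog_arm(increments=[0,-0.004,-0.004,0,0,0,0.05,0,0,0,0,0,0,0.005,0,0,0,0,0,0,0.005,0,0,0,0,0,0,0.005,0,0,0,0,0,0,0.005,0,0,0,0,0,0,0.005], squeeze=30)

```text
time_s: 3.85
tcp_pos: [0.628, -0.2963, 0.0802]
eef_rot: [-179.9, 0.1, -170.4]
force: [-0.9, 0.5, 6.3]
width: 0.017
grip_force: 30.3
```

jog_arm(increments=[0,0,0.04,0,0,0,0.005,0,0,0.05,0,0,0,0.005,0,0,0.05,0,0,0,0.005,-0.0145,0.0388,0.01,0,0,0.35,0.005,-0.0145,0.0388,0,0,0,0.35,0.005,-0.0145,0.0388,0,0,0,0.35,0.005,-0.0145,0.0388,0,0,0,0.35,0.005,-0.0145,0.0388,0,0,0,0.35,0.005,-0.0145,0.0388,0,0,0,0.35,0.005,0,0,0,0,0,0,0.005])

```text
time_s: 4.85
tcp_pos: [0.538, -0.0594, 0.2274]
eef_rot: [179.9, -0.1, -168.1]
force: [-0.8, -0.0, -1.6]
width: 0.0173
grip_force: 29.6
```

jog_arm(increments=[0,0,-0.03,0,0,0,0.005,0,0,-0.025,0,0,0,0.005,0,0,0,0,0,0,0.005])

```text
time_s: 5.15
tcp_pos: [0.5375, -0.0628, 0.1689]
eef_rot: [179.8, -0.4, -168.3]
force: [-1.0, -0.2, -0.5]
width: 0.017
grip_force: 29.7
```

Run:
```python
from h import *
o=status.get_obs();print(o["tcp_pos"],o["eef_rot"],o["force"])
im,c=shot("wrist","w3")
```

```text
[ 0.5375 -0.0628  0.1689] [ 179.8323   -0.4171 -168.3496] [-0.9636 -0.1869 -0.4513]
```

View pics/w3.png

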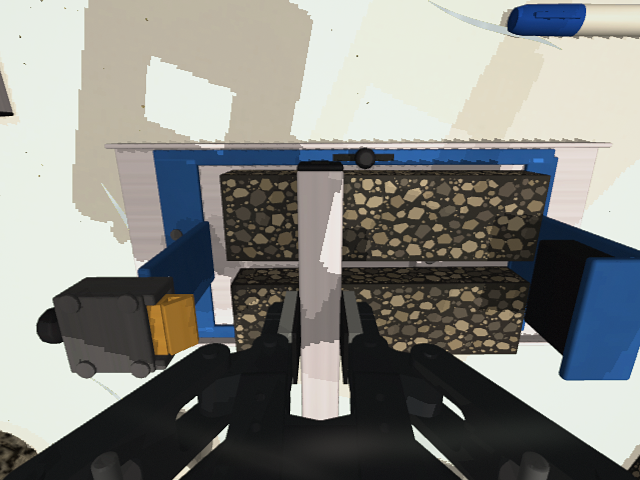

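The held spacer (col 320) sits over the lower pair. The near bar's top corners are at (221,174), (548,174), (545,260) and (227,260), and the lip rail glints at (430,262). The housing's inner edge is at cols 145–160.

Run:
```python
from h import *
im,c=load("w3");o=np.array([.531,-.028])
th=np.radians(101.6);R=np.array([[np.cos(th),-np.sin(th)],[np.sin(th),np.cos(th)]])
loc=lambda p,z:(ray(c,p,z)[:,:2]-o)@R*1000
print("bars",loc([(221,174),(548,174),(545,260),(227,260),(235,280),(527,284),(518,353)],.052))
print("rail",loc([(421,262),(439,262)],.024))
print("base",loc([(108,148),(610,147)],.008))
print("lip",loc([(588,260),(560,378)],.108));print("house",loc([(145,280),(158,375)],.118))
t=status.get_obs()["tcp_pos"];print("tcp",(t[:2]-o)@R*1000)
print("black end z",[loc([(299,170),(342,170)],z).ravel() for z in (.10,.107)])
row=im[262,400:460].mean(1);print(row.astype(int))
```

```text
bars [[-89.9596  58.5707]
 [ 87.117   58.7101]
 [ 95.3698   9.0096]
 [-90.6945   8.9867]
 [-86.9542  -3.7088]
 [ 87.6181  -6.3205]
 [ 90.6703 -54.5898]]
rail [[31.7423 -2.9351]
 [43.875  -2.9338]]
base [[-174.5515   70.3602]
 [ 153.2943   71.3092]]
lip [[ 73.6045  30.0079]
 [ 74.4001 -28.1439]]
house [[-104.1236   25.5066]
 [-105.2697  -18.2907]]
tcp [-35.966   -0.5431]
black end z [array([-45.0246,  65.5132, -27.7649,  65.5273]), array([-44.6256,  66.2104, -28.2297,  66.2238])]
[115 115 116 116 116 116 116 117 111  87  79  80  79  79  78  76 100 200
 221 223 228 158 120 123 124  79  42  68  77  77  75  74  72  68  89 113
 117 115 113 117 118 117 115 116 115 115 115 116 117 115 116 115 116 116
 116 115 116 115 115 116]
```

jog_arm(increments=[0,-0.001,-0.02,0,0,0,0.005,0,0,-0.012,0,0,0,0.005,0,0,0,0,0,0,0.005,0,0,0,0,0,0,0.005])

```text
time_s: 5.6
tcp_pos: [0.5403, -0.0642, 0.1416]
eef_rot: [-180.0, 0.0, -168.3]
force: [0.2, -0.3, -0.9]
width: 0.0173
grip_force: 29.7
```

jog_arm(increments=[-0.001,0,-0.005,0,0,0,0.005,0,0,-0.003,0,0,0,0.005,0,0,0,0,0,0,0.005])

```text
time_s: 5.9
tcp_pos: [0.5387, -0.0639, 0.1327]
eef_rot: [180.0, -0.0, -168.3]
force: [-0.5, -0.4, -0.9]
width: 0.0172
grip_force: 29.7
```

jog_arm(increments=[0,0,-0.0015,0,0,0,0.005,0,0,-0.001,0,0,0,0.005,0,0,0,0,0,0,0.005])

```text
time_s: 6.2
tcp_pos: [0.5393, -0.064, 0.1321]
eef_rot: [-180.0, -0.0, -168.3]
force: [-3.6, 0.7, 7.8]
width: 0.017
grip_force: 30.7
```

jog_arm(increments=[0,0,0.001,0,0,0,0.04,0,0,0.0005,0,0,0,0.04,0,0,0.01,0,0,0,0.04,0,0,0.04,0,0,0,0.05,0,0,0.05,0,0,0,0.05,-0.0184,-0.0397,0,0,0,0.5,0.05,-0.0184,-0.0397,0,0,0,0.5,0.05,-0.0184,-0.0397,0,0,0,0.5,0.05,-0.0184,-0.0397,0,0,0,0.5,0.05,-0.0184,-0.0397,0,0,0,0.5,0.05])

```text
time_s: 7.2
tcp_pos: [0.4461, -0.2639, 0.2329]
eef_rot: [-179.9, 0.1, -165.8]
force: [1.1, -0.5, 0.4]
width: 0.05
grip_force: 0.0
```

jog_arm(increments=[-0.0184,-0.0397,-0.02,0,0,0.5,0.05,0,0,-0.045,0,0,0,0.05,0,0,-0.035,0,0,0,0.05,0,0,0,0,0,0,0.05,0,0,0,0,0,0,0.05])

```text
time_s: 7.7
tcp_pos: [0.4286, -0.3022, 0.1324]
eef_rot: [180.0, -0.0, -165.3]
force: [0.4, -0.1, 0.6]
width: 0.0497
grip_force: 0.0
```

Run:
```python
from h import *
o=status.get_obs();print(o["tcp_pos"],o["eef_rot"],o["force"])
im,c=shot("wrist","w4")
m=(im.max(2)<40).astype(np.uint8);m[300:]=0
n,_,s,ce=cv2.connectedComponentsWithStats(m)
for i in range(1,n):
    if s[i,4]>60: print(s[i],ce[i],ray(c,ce[i],.018)[0])
print(proj(c,[[.4285-.0629,-.302-.0165,.018],[.4285+.0629,-.302+.0165,.018]]))
```

```text
[ 0.4286 -0.3022  0.1324] [ 179.9725   -0.0182 -165.3268] [ 0.3693 -0.0528  0.5674]
[ 484    0  156   47 3907] [586.7085  15.9601] [ 0.271  -0.2159  0.018 ]
[305 158  33   8 207] [321.2609 161.4444] [ 0.3667 -0.3189  0.018 ]
[ 446  162  105   81 5682] [496.7663 205.5428] [ 0.3651 -0.2199  0.018 ]
[[322.5959 159.6072]
 [322.1458 367.1465]]
```

jog_arm(increments=[0,0,-0.03,0,0,0,0.05,0,0,-0.021,0,0,0,0.05,0,0,0,0,0,0,0.05,0,0,0,0,0,0,0.005,0,0,0,0,0,0,0.005,0,0,0,0,0,0,0.005,0,0,0,0,0,0,0.005,0,0,0,0,0,0,0.005])

```text
time_s: 8.55
tcp_pos: [0.43, -0.3033, 0.0836]
eef_rot: [-179.8, 0.2, -165.3]
force: [-0.8, 1.1, 6.5]
width: 0.0173
grip_force: 30.4
```

jog_arm(increments=[0,0,0.05,0,0,0,0.005,0,0,0.05,0,0,0,0.005,0,0,0.05,0,0,0,0.005,0.0117,0.0387,0,0,0,-0.38,0.005,0.0117,0.0387,0,0,0,-0.38,0.005,0.0117,0.0387,0,0,0,-0.38,0.005,0.0117,0.0387,0,0,0,-0.38,0.005,0.0117,0.0387,0,0,0,-0.38,0.005,0.0117,0.0387,0,0,0,-0.38,0.005,0.0117,0.0387,0,0,0,-0.38,0.005])

```text
time_s: 9.55
tcp_pos: [0.5106, -0.0296, 0.2317]
eef_rot: [-180.0, 0.1, -168.0]
force: [1.0, -0.5, -0.4]
width: 0.0171
grip_force: 29.7
```

jog_arm(increments=[0.0117,0.0387,0,0,0,-0.38,0.005,0,0,-0.03,0,0,0,0.005,0,0,-0.03,0,0,0,0.005,0,0,0,0,0,0,0.005,0,0,0,0,0,0,0.005])

```text
time_s: 10.05
tcp_pos: [0.5219, 0.0074, 0.1712]
eef_rot: [180.0, -0.0, -168.4]
force: [0.7, 0.3, -1.1]
width: 0.0171
grip_force: 29.7
```

```bash
cat >> h.py <<'E'
O=np.array([.531,-.028]);th=np.radians(101.6);R=np.array([[np.cos(th),-np.sin(th)],[np.sin(th),np.cos(th)]])
loc=lambda c,p,z:(ray(c,p,z)[:,:2]-O)@R*1000
E
python3 - <<'E'
from h import *
o=status.get_obs();t=o["tcp_pos"];print(t,o["eef_rot"],o["force"],"loc",(t[:2]-O)@R*1000)
im,c=shot("wrist","w5")
m=(im.max(2)<40).astype(np.uint8);m[300:]=0
n,_,s,ce=cv2.connectedComponentsWithStats(m)
for i in range(1,n):
    if s[i,4]>60 and abs(ce[i][0]-320)<40: print("held end",s[i],loc(c,ce[i],t[2]-.0836+.018))
# other placed spacer: end black near
for i in range(1,n):
    if s[i,4]>60 and ce[i][0]<300: print(s[i],ce[i],loc(c,ce[i],.065))
E
```

```text
[0.5219 0.0074 0.1712] [ 179.9919   -0.039  -168.3787] [ 0.7272  0.2767 -1.0646] loc [36.472   1.7689]
[224 148  60  21 615] [252.7154 157.4797] [[ 1.4137 68.4483]]
[153 160  47   8 298] [175.6544 163.7416] [[-37.6523  65.3502]]
[ 202  164  141   99 4007] [258.3481 210.1273] [[ 2.773  41.4918]]
[  90  170   76   90 2355] [126.0972 214.2841] [[-67.1731  39.2106]]
[114 267  56  18 520] [143.5788 276.7462] [[-63.5726   3.3828]]
[ 211  266   90   34 1465] [253.6601 279.6717] [[-2.0285  1.6378]]
[  0 276  25  20 385] [ 10.5974 284.3714] [[-139.3509   -1.3412]]
```

jog_arm(increments=[0,0,-0.022,0,0,0,0.005,0,0,-0.01,0,0,0,0.005,0,0,-0.002,0,0,0,0.005,0,0,-0.001,0,0,0,0.005,0,0,-0.001,0,0,0,0.005,0,0,0,0,0,0,0.005])

```text
time_s: 10.7
tcp_pos: [0.5226, 0.0073, 0.1357]
eef_rot: [-180.0, 0.1, -168.4]
force: [1.1, -0.0, -0.6]
width: 0.0167
grip_force: 29.7
```

jog_arm(increments=[0,0,-0.001,0,0,0,0.005,0,0,-0.001,0,0,0,0.005,0,0,0,0,0,0,0.005])

```text
time_s: 11.0
tcp_pos: [0.5227, 0.0074, 0.1356]
eef_rot: [-180.0, 0.0, -168.4]
force: [-8.0, 0.3, 12.6]
width: 0.017
grip_force: 31.1
```

jog_arm(increments=[0,0,0.0015,0,0,0,0.04,0,0,0.0005,0,0,0,0.04,0,0,0.01,0,0,0,0.04,0,0,0.04,0,0,0,0.06,0,0,0.05,0,0,0,0.085,0.0138,0.0411,0,0,0,-2.67,0.085,0.0138,0.0411,0,0,0,-2.67,0.085,0.0138,0.0411,0,0,0,-2.67,0.085,0.0138,0.0411,0,0,0,-2.67,0.085,0.0138,0.0411,0,0,0,-2.67,0.085])

```text
time_s: 12.0
tcp_pos: [0.5913, 0.2149, 0.2354]
eef_rot: [180.0, 0.0, 178.2]
force: [0.7, -0.3, -0.7]
width: 0.0851
grip_force: 0.0
```

jog_arm(increments=[0.0138,0.0411,-0.02,0,0,-2.67,0.085,0.0138,0.0411,-0.02,0,0,-2.67,0.085,0,0,0,0,0,0,0.085,0,0,0,0,0,0,0.085])

```text
time_s: 12.4
tcp_pos: [0.6182, 0.2959, 0.1937]
eef_rot: [-179.9, -0.1, 173.1]
force: [-0.2, 0.4, -0.4]
width: 0.0849
grip_force: 0.0
```

Run:
```python
from h import *
o=status.get_obs();t=o["tcp_pos"];print(t,o["eef_rot"],o["force"],o["width"])
im,c=shot("wrist","w6")
```

```text
[0.6182 0.2959 0.1937] [-179.927    -0.1249  173.0531] [-0.1557  0.4319 -0.4332] 0.08493484753554816
```

View pics/w6.png

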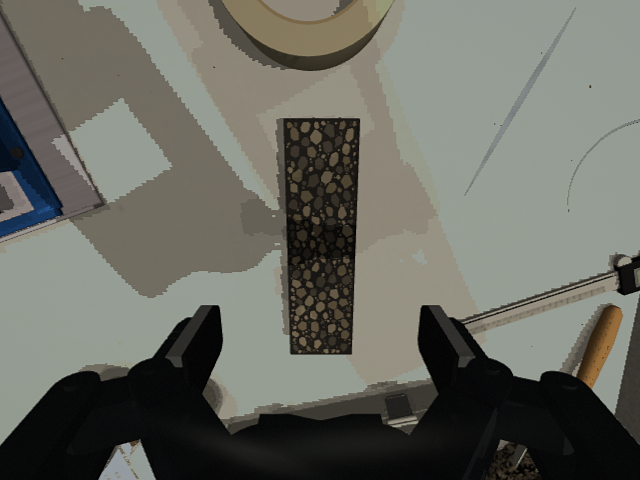

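The bar's corners are at (284,119), (359,119), (352,354) and (290,354), centred and aligned with the fingers. The caliper at (470,325) is clear of them.

Run:
```python
from h import *
im,c=load("w6")
p=ray(c,[(284,119),(359,119),(352,354),(290,354)],.028)[:,:2];u=(p[2]+p[3]-p[0]-p[1])/2
print(p.mean(0),np.linalg.norm(u),np.linalg.norm(p[1]-p[0]),np.linalg.norm(p[2]-p[3]),np.degrees(np.arctan2(u[1],u[0])))
```

```text
[0.621  0.2949] 0.17907698685488949 0.04869728346944843 0.050148986326628904 -6.980989147364395
```

jog_arm(increments=[0.003,-0.001,-0.045,0,0,0,0.085,0,0,-0.045,0,0,0,0.085,0,0,-0.027,0,0,0,0.085,0,0,0,0,0,0,0.085,0,0,0,0,0,0,0.03,0,0,0,0,0,0,0.03,0,0,0,0,0,0,0.03,0,0,0,0,0,0,0.03,0,0,0,0,0,0,0.03,0,0,0,0,0,0,0.03], squeeze=60)

```text
time_s: 13.45
tcp_pos: [0.624, 0.2949, 0.0824]
eef_rot: [179.8, 0.3, 172.9]
force: [-1.0, -1.3, 6.8]
width: 0.0483
grip_force: 67.6
```

jog_arm(increments=[0,0,0.03,0,0,0,0.03,0,0,0.045,0,0,0,0.03,0,0,0.05,0,0,0,0.03,0,0,0.05,0,0,0,0.03,-0.0104,-0.0363,0.004,0,0,-7.92,0.03,-0.0104,-0.0363,0,0,0,-7.92,0.03,-0.0104,-0.0363,0,0,0,-7.92,0.03,-0.0104,-0.0363,0,0,0,-7.92,0.03,-0.0104,-0.0363,0,0,0,-7.92,0.03,-0.0104,-0.0363,0,0,0,-7.92,0.03])

```text
time_s: 14.45
tcp_pos: [0.5577, 0.075, 0.256]
eef_rot: [-179.9, -0.0, 125.1]
force: [-0.3, -0.3, -6.8]
width: 0.0486
grip_force: 65.9
```

jog_arm(increments=[-0.0104,-0.0363,0,0,0,-7.92,0.03,-0.0104,-0.0363,0,0,0,-7.92,0.03,-0.0104,-0.0363,0,0,0,-7.92,0.03,0,0,0,-6.53,-1.34,0,0.03,0,0,0,-6.53,-1.34,0,0.03,0,0,0,-6.53,-1.34,0,0.03,0,0,0,0,0,0,0.03,0,0,0,0,0,0,0.03])

```text
time_s: 15.25
tcp_pos: [0.5273, -0.0319, 0.256]
eef_rot: [-179.9, 19.8, 101.7]
force: [0.2, 0.1, -7.0]
width: 0.0487
grip_force: 66.0
```

```bash
cat >> h.py <<'E'
from scipy.spatial.transform import Rotation as Ro
def state():
    o=status.get_obs();t=o["tcp_pos"];Rt=Ro.from_euler("xyz",o["eef_rot"],degrees=True).as_matrix()
    R3=np.eye(3);R3[:2,:2]=R
    print("tcp",t,o["eef_rot"],"F",o["force"],"T",o["torque"],"w",o["width"],o["grip_force"],"t",o["time_s"])
    L=R3.T@np.r_[t[:2]-O,t[2]]*1000;T=R3.T@Rt
    print("carrier tcp mm",L,"toolx",T[:,0],"tilt",np.degrees(np.arcsin(-T[2,0])),"yawerr",np.degrees(np.arctan2(T[1,0],T[0,0])),"roll",np.degrees(np.arcsin(T[2,1])))
    return o,L,T
E
python3 - <<'E'
from h import *
o,L,T=state()
im,c=shot("wrist","w7")
b=lambda x,y,z:L+T@np.array([3+x,y,68.4-z])
for q in((90,0,14),(90,0,-14),(-90,0,-14),(-90,0,14),(0,0,0)):print(q,b(*q))
E
```

```text
tcp [ 0.5273 -0.0319  0.256 ] [-179.8805   19.8012  101.7302] F [ 0.1804  0.065  -7.0076] T [0.5602 0.1002 0.0409] w 0.048748225189662986 65.99643588066101 t 15.25
carrier tcp mm [ -3.0818   4.4019 256.0284] toolx [ 0.9409  0.0021 -0.3388] tilt 19.80116845299902 yawerr 0.13021236481539006 roll -0.11247349451546294
(90, 0, 14) [ 65.9906   4.6723 173.3405]
(90, 0, -14) [ 56.5054   4.7092 146.9961]
(-90, 0, -14) [-112.8515    4.3243  207.9724]
(-90, 0, 14) [-103.3662    4.2874  234.3168]
(0, 0, 0) [-23.4304   4.4983 190.6564]
```

jog_arm(increments=[0.0033,0.0007,-0.04,0,0,0,0.03,0,0,-0.025,0,0,0,0.03,0,0,-0.01,0,0,0,0.03,0,0,0,0,0,0,0.03,0,0,0,0,0,0,0.03])

```text
time_s: 15.8
tcp_pos: [0.5323, -0.0322, 0.1833]
eef_rot: [179.9, 20.0, 101.6]
force: [0.5, -0.1, -6.4]
width: 0.0485
grip_force: 65.9
```

Run:
```python
from h import *
o,L,T=state()
im,c=shot("wrist","w8")
side,sc=shot("side","s8")
b=lambda x,y,z:L+T@np.array([3+x,y,68.4-z])
for q in((90,0,14),(90,0,-14),(-90,0,-14),(-90,0,14),(0,0,0)):print(q,b(*q))
a=cv2.resize(im,(400,300));s=cv2.resize(side[150:330,230:430],(400,300),interpolation=cv2.INTER_CUBIC)
z=cv2.resize(side[170:320,260:420],(400,300),interpolation=cv2.INTER_CUBIC)
cv2.imwrite("pics/v8.png",np.vstack([np.hstack([a,s])]))
```

```text
tcp [ 0.5323 -0.0322  0.1833] [179.9046  20.0172 101.6031] F [ 0.5285 -0.1244 -6.4345] T [0.4984 0.1005 0.0264] w 0.04847632784331379 65.91965675354004 t 15.8
carrier tcp mm [ -4.3788  -0.4209 183.3046] toolx [ 0.9396  0.0001 -0.3423] tilt 20.017234073441927 yawerr 0.0031159896735299592 roll 0.08965099039401123
(90, 0, 14) [ 64.3818  -0.5078 100.3568]
(90, 0, -14) [54.7974 -0.5549 74.0483]
(-90, 0, -14) [-114.3288   -0.5641  135.6628]
(-90, 0, 14) [-104.7443   -0.517   161.9713]
(0, 0, 0) [-24.9735  -0.536  118.0098]
```

View pics/v8.png

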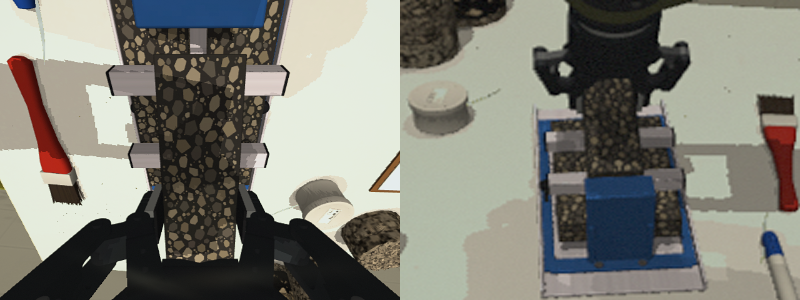

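The wrist and side views show the tilted bar centred on the lip (bar end row 83, cols 248–389; lip cols 213–429). Both spacers lie across the pair. Next I'll tuck the end in.

jog_arm(increments=[-0.001,-0.0002,-0.0025,0,0,0,0.03,-0.001,0.0049,0,0,0,0,0.03,-0.0006,0.0029,0,0,0,0,0.03,0,0,0,0,0,0,0.03,0,0,0,0,0,0,0.03])

```text
time_s: 16.4
tcp_pos: [0.5288, -0.024, 0.1795]
eef_rot: [-180.0, 20.0, 101.7]
force: [-0.9, -0.5, -7.5]
width: 0.0484
grip_force: 66.0
```

Run:
```python
from h import *
o,L,T=state()
b=lambda x,y,z:L+T@np.array([3+x,y,68.4-z])
for q in((90,0,14),(90,0,-14),(-90,0,-14)):print(q,b(*q))
im,c=load("w8");print("bar end w8",loc(c,[(248,83),(389,83)],.100),"lip",loc(c,[(213,43),(429,43)],.103))
```

```text
tcp [ 0.5288 -0.024   0.1795] [-179.9863   20.0044  101.6893] F [-0.8708 -0.4664 -7.5459] T [ 0.5093  0.1205 -0.0077] w 0.04842187467215448 65.95103859901428 t 16.4
carrier tcp mm [  4.3304   1.3409 179.5122] toolx [ 0.9397  0.0015 -0.3421] tilt 20.00437580376226 yawerr 0.08931564678865944 roll -0.012868815331817506
(90, 0, 14) [73.1095  1.4612 96.5798]
(90, 0, -14) [63.5309  1.4529 70.2692]
(-90, 0, -14) [-105.6088    1.1893  131.8457]
bar end w8 [[ 63.7816  23.8411]
 [ 63.8072 -23.1043]] lip [[ 75.8231  32.456 ]
 [ 75.8651 -33.2988]]
```

jog_arm(increments=[-0.0003,0.0015,0,0,0,0,0.03,-0.0003,0.0015,0,0,0,0,0.03,-0.0003,0.0015,0,0,0,0,0.03,0,0,0,0,0,0,0.03])

```text
time_s: 16.8
tcp_pos: [0.5279, -0.0196, 0.1794]
eef_rot: [-180.0, 20.0, 101.7]
force: [-0.4, -0.5, -6.0]
width: 0.0484
grip_force: 66.0
```

jog_arm(increments=[-0.0002,0.001,0,0,0,0,0.03,0,0,0,0,0,0,0.03])

```text
time_s: 17.0
tcp_pos: [0.5277, -0.0187, 0.1794]
eef_rot: [-180.0, 20.0, 101.7]
force: [-0.4, 0.3, -7.1]
width: 0.0484
grip_force: 66.0
```

Still free (about 5.5 mm farther in).

jog_arm(increments=[-0.0002,0.001,0,0,0,0,0.03,0,0,0,0,0,0,0.03])

```text
time_s: 17.2
tcp_pos: [0.5275, -0.0177, 0.1794]
eef_rot: [-180.0, 20.0, 101.7]
force: [0.8, -0.2, -7.8]
width: 0.0484
grip_force: 66.0
```

jog_arm(increments=[-0.0002,0.001,0,0,0,0,0.03,0,0,0,0,0,0,0.03])

```text
time_s: 17.4
tcp_pos: [0.5273, -0.0167, 0.1794]
eef_rot: [-180.0, 20.0, 101.7]
force: [-0.2, -0.3, -6.8]
width: 0.0486
grip_force: 66.0
```

jog_arm(increments=[-0.0002,0.001,0,0,0,0,0.03,0,0,0,0,0,0,0.03])

```text
time_s: 17.6
tcp_pos: [0.5271, -0.0157, 0.1794]
eef_rot: [-180.0, 20.0, 101.7]
force: [-0.2, 0.6, -6.8]
width: 0.0485
grip_force: 66.0
```

jog_arm(increments=[-0.0002,0.001,0,0,0,0,0.03,0,0,0,0,0,0,0.03])

```text
time_s: 17.8
tcp_pos: [0.5269, -0.0147, 0.1794]
eef_rot: [-180.0, 20.0, 101.7]
force: [-0.5, 0.2, -6.5]
width: 0.0485
grip_force: 66.0
```

jog_arm(increments=[-0.0002,0.001,0,0,0,0,0.03,0,0,0,0,0,0,0.03])

```text
time_s: 18.0
tcp_pos: [0.5268, -0.0141, 0.1796]
eef_rot: [-180.0, 20.1, 101.7]
force: [0.1, -3.4, -6.0]
width: 0.0485
grip_force: 66.0
```

Contact with the stop: -3.4 N along the carrier axis, stop face at carrier x ≈ +83. I'll compute the lowering arc about the tucked corner.

Run:
```python
from h import *
o,L,T=state()
n=90*T[:,0]*1;P=L+T@np.array([93,0,54.4]);print("P",P)
t0=np.degrees(np.arcsin(-T[2,0]));prev=np.array([L[0],L[2]])
for tt,bk,up in((18,.8,0),(16,.8,0),(14,.8,0),(12,.8,.2),(10,.8,.5),(8,.8,.8),(6,.8,1.1),(4,.8,1.4),(2,.8,1.7),(0,.8,2)):
    d=np.radians(t0-tt);x,z=L[0]-P[0],L[2]-P[2]
    q=np.array([P[0]-bk+x*np.cos(d)-z*np.sin(d),P[2]+up+x*np.sin(d)+z*np.cos(d)])
    dx,dz=q-prev;w=R@np.array([dx,0]);print(tt,q,"inc world mm",w,dz);prev=q
```

```text
tcp [ 0.5268 -0.0141  0.1796] [-179.9715   20.0694  101.6842] F [ 0.0865 -3.3832 -5.9741] T [0.0264 0.0434 0.0422] w 0.04853439600584083 65.9617567062378 t 18.0
carrier tcp mm [ 14.4379   1.294  179.6475] toolx [ 0.9393  0.0014 -0.3432] tilt 20.069376299509763 yawerr 0.08419105038179647 roll -0.026741168268056777
P [83.1229  1.4219 96.6372]
18 [ 10.6852 177.1132] inc world mm [ 0.7546 -3.676 ] -2.5343206821138153
16 [  7.9203 174.5641] inc world mm [ 0.556  -2.7085] -2.5491407128933474
14 [  5.246 171.92 ] inc world mm [ 0.5377 -2.6197] -2.6440826514145215
12 [  2.6656 169.3842] inc world mm [ 0.5189 -2.5277] -2.5358031825146554
10 [  0.1823 166.86  ] inc world mm [ 0.4993 -2.4326] -2.524190558855082
8 [ -2.2009 164.2509] inc world mm [ 0.4792 -2.3346] -2.6091370940327465
6 [ -4.4812 161.5603] inc world mm [ 0.4585 -2.2337] -2.6905392937795227
4 [ -6.6557 158.792 ] inc world mm [ 0.4372 -2.1301] -2.7682979820540936
2 [ -8.7218 155.9497] inc world mm [ 0.4154 -2.0239] -2.8423184218726476
0 [-10.677  153.0372] inc world mm [ 0.3931 -1.9153] -2.912510430731146
```

jog_arm(increments=[0.0008,-0.0037,-0.0025,1.959,0.403,0,0.03,0.0006,-0.0027,-0.0026,1.959,0.403,0,0.03,0,0,0,0,0,0,0.03], squeeze=110)

```text
time_s: 18.3
tcp_pos: [0.528, -0.0206, 0.1741]
eef_rot: [-180.0, 16.0, 101.6]
force: [0.3, 0.6, -7.7]
width: 0.0472
grip_force: 115.6
```

jog_arm(increments=[0.0005,-0.0026,-0.0026,1.959,0.403,0,0.03,0,0,0,0,0,0,0.03])

```text
time_s: 18.5
tcp_pos: [0.5286, -0.0231, 0.1716]
eef_rot: [-180.0, 14.0, 101.6]
force: [-1.1, 0.1, -7.0]
width: 0.0472
grip_force: 115.7
```

```bash
python3 -c "
from h import *
state()"
```

```text
tcp [ 0.5286 -0.0231  0.1716] [-179.9645   14.024   101.617 ] F [-1.145   0.09   -7.0018] T [ 0.3388  0.0543 -0.0439] w 0.04716568109110496 115.68498373031616 t 18.5
carrier tcp mm [  5.3409   1.4016 171.6442] toolx [ 0.9702  0.0003 -0.2423] tilt 14.023983335860176 yawerr 0.016994602907728897 roll -0.034473141874538
```

jog_arm(increments=[0.0005,-0.0025,-0.0025,1.959,0.403,0,0.03,0,0,0,0,0,0,0.03])

```text
time_s: 18.7
tcp_pos: [0.5299, -0.0252, 0.1704]
eef_rot: [179.9, 12.1, 101.6]
force: [0.4, 3.2, -2.2]
width: 0.0472
grip_force: 116.2
```

```bash
python3 -c "
from h import *
state()"
```

```text
tcp [ 0.5299 -0.0252  0.1704] [179.894   12.0641 101.6169] F [ 0.4477  3.1604 -2.1696] T [0.3786 0.0231 0.0583] w 0.047175511242205925 116.18775486946106 t 18.7
carrier tcp mm [  2.9883   0.5052 170.444 ] toolx [ 0.9779  0.0003 -0.209 ] tilt 12.064148387892612 yawerr 0.0169317266673646 roll 0.1036742950986268
```

jog_arm(increments=[0.0003,-0.0024,-0.0025,1.959,0.403,0,0.03,0,0,0,0,0,0,0.03])

```text
time_s: 18.9
tcp_pos: [0.5308, -0.0276, 0.1687]
eef_rot: [179.8, 10.1, 101.6]
force: [0.7, 4.5, -1.0]
width: 0.0472
grip_force: 116.6
```

jog_arm(increments=[0.0003,-0.0023,-0.0026,1.959,0.403,0,0.03,0,0,0,0,0,0,0.03])

```text
time_s: 19.1
tcp_pos: [0.5295, -0.0297, 0.1637]
eef_rot: [-180.0, 8.0, 101.6]
force: [0.3, 2.3, -7.1]
width: 0.0476
grip_force: 115.8
```

```bash
python3 -c "
from h import *
state()"
```

```text
tcp [ 0.5295 -0.0297  0.1637] [-179.9628    8.0018  101.623 ] F [ 0.2941  2.2981 -7.122 ] T [ 0.5533 -0.1205  0.0484] w 0.04763396162141648 115.8060371875763 t 19.1
carrier tcp mm [ -1.4107   1.8245 163.7377] toolx [ 0.9903  0.0004 -0.1392] tilt 8.001833832213144 yawerr 0.023003005623063188 roll -0.03680727016873288
```

jog_arm(increments=[0.0005,-0.0022,-0.0027,1.959,0.403,0,0.03,0,0,0,0,0,0,0.03])

```text
time_s: 19.3
tcp_pos: [0.5296, -0.0321, 0.1604]
eef_rot: [-179.9, 6.0, 101.6]
force: [0.9, 2.3, -7.4]
width: 0.0473
grip_force: 115.7
```

jog_arm(increments=[0.0004,-0.0021,-0.0028,1.959,0.403,0,0.03,0,0,0,0,0,0,0.03])

```text
time_s: 19.5
tcp_pos: [0.5299, -0.0342, 0.1576]
eef_rot: [-179.9, 4.0, 101.6]
force: [0.9, 2.7, -7.7]
width: 0.0473
grip_force: 115.6
```

```bash
python3 -c "
from h import *
state()"
```

```text
tcp [ 0.5299 -0.0342  0.1576] [-179.8658    4.0074  101.6247] F [ 0.8973  2.6986 -7.6924] T [ 0.3418 -0.0937  0.1315] w 0.0473350591476976 115.61110138893127 t 19.5
carrier tcp mm [ -5.8785   2.3428 157.6043] toolx [ 0.9976  0.0004 -0.0699] tilt 4.0073609909273555 yawerr 0.024741038156314264 roll -0.13387501687755743
```

jog_arm(increments=[0.0004,-0.002,-0.002,1.959,0.403,0,0.03,0,0,0,0,0,0,0.03])

```text
time_s: 19.7
tcp_pos: [0.5303, -0.0362, 0.1557]
eef_rot: [-179.9, 2.0, 101.6]
force: [0.7, 0.9, -8.6]
width: 0.0477
grip_force: 115.5
```

jog_arm(increments=[0.0004,-0.0019,-0.002,1.959,0.403,0,0.03,0,0,0,0,0,0,0.03])

```text
time_s: 19.9
tcp_pos: [0.531, -0.0386, 0.1541]
eef_rot: [-179.9, 0.1, 101.6]
force: [0.4, -0.1, -7.4]
width: 0.0476
grip_force: 115.6
```

```bash
python3 -c "
from h import *
state()"
```

```text
tcp [ 0.531  -0.0386  0.1541] [-179.9013    0.0912  101.6183] F [ 0.3547 -0.0691 -7.357 ] T [-0.0195 -0.0424 -0.0061] w 0.04756478247359269 115.63623189926147 t 19.9
carrier tcp mm [-10.3421   2.1155 154.1307] toolx [ 1.      0.0003 -0.0016] tilt 0.09118272794268349 yawerr 0.018333269920029264 roll -0.09871312700164728
```

The sideways spring force is gone, so the bolt has probably snapped out. I'll settle the last millimetres gently.

jog_arm(increments=[0,0,-0.0008,0,0,0,0.03,0,0,0,0,0,0,0.03])

```text
time_s: 20.1
tcp_pos: [0.5313, -0.0381, 0.1537]
eef_rot: [-180.0, 0.1, 101.7]
force: [1.1, -0.0, -7.4]
width: 0.0472
grip_force: 115.6
```

jog_arm(increments=[0,0,-0.0006,0,0,0,0.03,0,0,0,0,0,0,0.03])

```text
time_s: 20.3
tcp_pos: [0.5314, -0.0381, 0.1533]
eef_rot: [-180.0, 0.0, 101.7]
force: [-0.1, 0.1, -6.6]
width: 0.0473
grip_force: 115.6
```

jog_arm(increments=[0,0,-0.0004,0,0,0,0.03,0,0,0,0,0,0,0.03])

```text
time_s: 20.5
tcp_pos: [0.5315, -0.0382, 0.1529]
eef_rot: [180.0, 0.0, 101.7]
force: [0.8, -0.5, -6.9]
width: 0.0469
grip_force: 115.7
```

jog_arm(increments=[0,0,-0.0006,0,0,0,0.03,0,0,0,0,0,0,0.03])

```text
time_s: 20.7
tcp_pos: [0.5315, -0.0381, 0.1528]
eef_rot: [-180.0, -0.0, 101.7]
force: [-2.5, 0.6, -1.8]
width: 0.0471
grip_force: 116.2
```

jog_arm(increments=[0,0,-0.0006,0,0,0,0.03,0,0,0,0,0,0,0.03])

```text
time_s: 20.9
tcp_pos: [0.5316, -0.0381, 0.1527]
eef_rot: [-180.0, -0.0, 101.7]
force: [-3.8, 0.6, 2.4]
width: 0.0477
grip_force: 116.9
```

jog_arm(increments=[0,0,-0.0006,0,0,0,0.03,0,0,0,0,0,0,0.03])

```text
time_s: 21.1
tcp_pos: [0.5317, -0.0382, 0.1527]
eef_rot: [-180.0, -0.0, 101.7]
force: [-6.0, 0.8, 5.0]
width: 0.0476
grip_force: 117.3
```

Seated: TCP height 0.1527 against 0.1524 expected, and 12 N of the weight taken over. I'll release and rise.

jog_arm(increments=[0,0,0.001,0,0,0,0.03,0,0,0,0,0,0,0.065,0,0,0,0,0,0,0.075,0,0,0,0,0,0,0.075,0,0,0.01,0,0,0,0.075,0,0,0.03,0,0,0,0.075,0,0,0.04,0,0,0,0.075,0,0,0.04,0,0,0,0.075,0,-0.02,0.03,0,0,0,0.075,0,0,0,0,0,0,0.075], squeeze=40)

```text
time_s: 22.1
tcp_pos: [0.5338, -0.0598, 0.3096]
eef_rot: [179.4, 0.3, 101.6]
force: [0.1, -0.0, -0.3]
width: 0.0747
grip_force: 0.0
```

Run:
```python
from h import *
o,L,T=state()
im,c=shot("wrist","w9")
# brass nose: orange pixels in bolt area
hsv=cv2.cvtColor(im,cv2.COLOR_BGR2HSV)
def comp(m,n,z,mn=80):
    k,_,s,ce=cv2.connectedComponentsWithStats(m.astype(np.uint8))
    for i in range(1,k):
        if s[i,4]>mn:
            x,y,w,h,a=s[i];print(n,s[i],loc(c,[(x,y),(x+w,y+h)],z).round(1).ravel())
comp(cv2.inRange(hsv,(12,120,90),(28,255,255)),"brass",.113)
comp(cv2.inRange(hsv,(100,140,40),(125,255,255)),"blue",.108,300)
comp(cv2.inRange(hsv,(0,0,150),(180,50,255)),"white",.070,300)
R3=np.eye(3);R3[:2,:2]=R
W=lambda p:np.r_[R@(np.array(p[:2])/1000)+O,p[2]/1000]
for n,p in(("bar",(83,25,98)),("bar",(83,-25,98)),("bar",(-97,25,98)),("bar",(-97,-25,98)),("nose",(-90.7,1,104)),("sp",(37,65,70)),("sp",(37,-65,70)),("sp",(-37,65,70)),("sp",(-37,-65,70)),("hous",(-102,1,118))):print(n,p,proj(c,[W(p)]))
```

```text
tcp [ 0.5338 -0.0598  0.3096] [179.3741   0.3178 101.5873] F [ 0.086  -0.0494 -0.2582] T [-0.0648  0.016   0.0133] w 0.0746820502259656 0.0 t 22.1
carrier tcp mm [-31.6891   3.6936 309.5635] toolx [ 1.     -0.0002 -0.0055] tilt 0.3177512191022476 yawerr -0.012677101725504483 roll 0.6258996157558108
brass [ 530  124  110  183 1526] [  49.4 -153.5 -103.6 -280.9]
brass [    0   159    79   230 13036] [  24.5  242.4 -187.8  229.9]
brass [309 293  28  20 519] [ -88.3   11.4 -107.9  -13.1]
blue [ 248   38  145   94 5979] [106.   52.   43.7 -53.3]
blue [164  54  20  43 654] [ 96.  111.6  68.  101.1]
blue [343 233  40  64 901] [-36.  -17.2 -95.1 -53.8]
blue [260 234  42  64 809] [-36.6  51.4 -95.7  17.7]
white [    75      0    565    430 113232] [ 139.8  189.3 -290.7 -375.1]
white [158   0  16  53 543] [140.  125.9 103.7 118.5]
white [625   0  15  41 473] [ 141.1 -235.7  113.  -255.8]
white [  539    48   101   254 17018] [ 107.8 -175.1 -122.  -325.3]
white [352 132  40  21 791] [ 43.3 -26.1  25.8 -61.8]
white [253 215  37  18 607] [-29.8  63.4 -47.3  29.7]
white [ 189  269   59   44 1382] [ -83.6  128.8 -132.3   74.8]
white [  79  299  104   75 5001] [-115.5  242.1 -206.7  150. ]
white [ 125  430   46   36 1047] [-284.   226.3 -340.3  181.1]
bar (83, 25, 98) [[288.829   76.5559]]
bar (83, -25, 98) [[355.8085  76.653 ]]
bar (-97, 25, 98) [[294.4331 294.1603]]
bar (-97, -25, 98) [[349.3072 293.899 ]]
nose (-90.7, 1, 104) [[320.8892 290.741 ]]
sp (37, 65, 70) [[246.4567 139.723 ]]
sp (37, -65, 70) [[396.548 139.67 ]]
sp (-37, 65, 70) [[251.7855 222.5268]]
sp (-37, -65, 70) [[390.9955 222.1489]]
hous (-102, 1, 118) [[321.0943 309.9431]]
```

Run:
```python
from h import *
for f in("w3","w5","w8","w9"):
    im,c=load(f);hsv=cv2.cvtColor(im,cv2.COLOR_BGR2HSV);m=cv2.inRange(hsv,(12,120,90),(28,255,255))
    k,lab,s,ce=cv2.connectedComponentsWithStats(m)
    for i in range(1,k):
        if s[i,4]>200:
            v,u=np.nonzero(lab==i);q=loc(c,np.c_[u,v],.104)
            if -120<q[:,0].mean()<-80 and abs(q[:,1].mean())<30:
                print(f,s[i],"x max@104",np.percentile(q[:,0],[95,99,100]).round(1),"y",q[:,1].min().round(1),q[:,1].max().round(1),"xmin@113",loc(c,np.c_[u,v],.113)[:,0].min().round(1))
im,c=load("w9")
print(im[285:318,322].tolist())
```

```text
w3 [ 147  294   52   61 2511] x max@104 [-93.2 -92.3 -92. ] y -17.9 12.7 xmin@113 -108.1
w5 [   0  293   47   60 2308] x max@104 [-92.8 -91.2 -90.6] y -18.0 12.7 xmin@113 -105.6
w9 [309 293  28  20 519] x max@104 [-93.8 -92.9 -92.9] y -12.8 11.8 xmin@113 -107.0
[[24, 28, 30], [15, 18, 20], [16, 19, 21], [19, 21, 23], [13, 15, 17], [10, 11, 13], [35, 44, 49], [20, 34, 45], [27, 79, 114], [25, 76, 110], [25, 77, 110], [25, 76, 109], [25, 74, 107], [24, 73, 105], [24, 74, 108], [26, 75, 110], [27, 76, 109], [27, 76, 110], [27, 77, 109], [25, 75, 108], [27, 76, 107], [31, 88, 126], [19, 56, 79], [29, 83, 120], [28, 84, 122], [29, 84, 121], [31, 87, 125], [20, 62, 90], [19, 51, 73], [16, 18, 22], [27, 27, 28], [35, 35, 37], [35, 37, 37]]
```

The brass nose is at carrier x ≈ -92, the same as before loading, so it reaches about 5 mm over the bar's end. The spacers read -38.6 and +34.6 mm, which is in tolerance. I'm handing in.

```bash
python3 -c "
from cell import job
print(job.job_done())"
```

```text
the job is handed in; nothing more can be done
None
```

I handed the job in at about 22 s on the robot clock, with both spacers over their rails and the third bar seated on them and latched under the spring bolt; no verdict came back, so these results rest on my own camera and force checks.

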